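# Hold a brass bar in the corner of the fixture plate, under the bench magnifier

### The arm

A 6-joint arm with a two-finger parallel gripper is mounted at the origin on the work surface. World frame = base frame: x ahead of the robot, y to its left, z up, the work surface at z = 0. Lengths are in mm, angles in rad, forces in N, time in s.
With the tool pointing down it reaches from about 350 to 975 mm from the base axis. Payload 7.1 kg.
Tool frame: the origin (TCP) lies midway between the tips of the shut fingers; the grasp point (between the pads) lies 19 mm behind it (ctrl.tcp_to_grasp is the distance from the TCP to the grasp point, in mm); z points along the fingers, y is the line along which they close (so a half turn about z gives the same grasp; the last joint's range is limited). The gripper opens to 88 mm and grips with 3 to 60 N. Pads are 20 mm wide; open, the fingers measure 115 mm over their backs; the gripper's body (75 mm by 178 mm) begins 61 mm behind the grasp point.
Start: joints at [-0.019, 0.423, 1.63, -0, 1.089, -0.019], TCP at [624.984, 0.026, 222.675] pointing down, gripper open.
Joint ranges: [-3, 3], [-0.9, 2.11], [0.09, 2.58], [-1.31, 4.45], [0.11, 2.69], [-2.54, 2.54]. Speed limits (rad/s): [2.39, 2.39, 3.01, 3.14, 3.14, 3.14].

### API

Orientations are given as a rotation vector (axis times angle).
In Python, from workcell import get_obs, cams, ticket, boxes_of, ctrl gives the robot as it stands.
- The arm moves only by the shell command python3 -m creep 'ROWS' [OPENING]. ROWS is JSON, one flat list of numbers, 4 for each row, row after row: the shift along the world's x, y, z in m, then the turn about the world's z in rad. In form: [tx, ty, tz, spin, tx, ty, tz, spin, ...]. A call has 1 to 10 rows; each row is the pose to reach, as a shift and turn from the pose commanded when the call began; what a row does not reach only later rows make up. A row lasts 1/12 s, in which the tool goes at most 41.7 mm and 7.16 degrees, less where a joint would pass 70% of its speed; a pose out of reach is approached as far as the arm can. A call with a gripper value outside its range is refused whole. OPENING is the opening, from 0 (shut) to 1 (fully open), set as the call begins (- or left out, the last holds). The fingers move at their own pace and stop on an object; the grip force is fixed at half the most. Time passes only in rows, so rows that repeat a pose let the fingers close. It gives the time, the measured TCP pose, the force, the opening and the grip force at its end, in the units of the state.
- get_obs(): the state, without advancing time (a new reading comes with each control period).
- cams.get_image(name): name is "scene" or "side" or "wrist"; returns (picture, depth): 400x640x3 uint8, red, green, blue; 400x640 float32, mm along the optical axis (not along the pixel's ray), 0 where there is no reading.
- cams.get_calibration(name): a dict with "mtx" (3x3 intrinsics, pixels), "R" (3x3) and "t" (3): a world point X has camera coordinates R X + t; the wrist camera has in their place "mount" (4x4, takes a point from camera to tool coordinates, whose origin is the TCP and whose axes are the flange's). Camera axes: x right, y down, z forward; pixel columns grow to the right and rows downward; lengths in mm; the calibration is good to about 2 mm. A picture is of the moment at which its call begins: read the wrist's pose just before it. get_calibration takes no time and is no camera call.
- ticket.close_job(): hands the job in; it is judged then, once.
Trained networks look in the newest picture that a camera, given by its name, has taken for a name from the list of things; names that differ only in an ending like _2 or _b are one class to them, and where a whole thing is asked for, a point or a joint stands for the part that bears it (a point fixed in the world has none). Each returns a list of dicts, best first, with "score" (0 to 1); they miss things now and then, are a little off and sometimes report something else, mostly with a low value. They report only what shows in the picture. A call takes as long as a camera call. They do not tell look-alikes from the thing itself.
- boxes_of(camera, target): "centre" ([column, row] in pixels, amid what is visible of it).
The state is a dict: "t": time; "qpos": joint angles; "qvel": joint speeds; "joint_torque": joint torques, N m; "ee_pos": TCP position; "orientation": TCP orientation; "ft_force": force on the tool from outside, world axes, zero at the start; "moment": the same for the moment, N m; "width": finger opening in mm; "grasp_force": force on a finger pad.
Only numpy, scipy, OpenCV 4.12 (cv2) and the standard library are available. Lean on these libraries where they do the work, as an engineer would, in place of code of your own. Each camera call takes 0.05 s, during which the arm holds its last target. There are 200 camera calls.

### The job

I want to scribe the end of the brass bar: swing the bench magnifier round so that it points at the corner of the fixture plate where the stop block meets the fence, and tip its lens to 45 degrees. Slide the brass bar flat along the fence until its end is up against the stop, and finish by holding it there with one firm diagonal push, into the fence and down onto the plate at the same time; you finish while still pushing, without letting go. Leave the other things on the bench and on the plate where they are.

Things in the scene. Friction and masses are not known exactly. Their poses are not given: they have to be found in the camera images.
- plate: Dark anodised aluminium fixture plate with a grid of tapped holes, fixed to the bench, 180 (its x) x 280 (its y) x 16 mm thick. Origin at the centre of its underside; its top is at z = 16 mm. Its +x points towards the fence (roughly away from the robot), +y towards the stop.
- fence: Bright aluminium fence rail fixed on the far side of the plate, 25 x 280 x 26 mm tall, parallel to the plate's y axis. Origin at the centre of its underside, at x = 72.5 mm, z = 16 mm in the plate's frame, so the face that the bar bears against lies at x = +60 mm in the plate's frame.
- stop: Steel stop block clamped to the fence (fixed for this job), at a different place along it each time. The block is 36 (x, reaching to the fence face) x 22 (y) x 26 mm tall, a 9 mm thick clamp bridge and a brass thumbscrew go over the fence behind it (37 mm, with screw 48 mm above the plate). Origin at the centre of the block's underside, on the plate's top; axes as the plate's.
- stop_face (a point): The corner to work at: where the stop's face (the one towards -y of the plate, against which the bar's end goes), the fence's face and the plate's top meet. Axes as the plate's.
- bar: Solid brass bar, 28 (its x) x 80 (its y, the long way) x 24 mm tall, 0.45 kg give or take 15 percent, loose on the plate. Origin at the centre of its underside. Its two ends are alike. It slides on the plate with a friction of about 0.3. Seated in the corner its origin is 14 mm from the fence face and 40 mm from the stop face. A firm hold for scribing is a push of about 10 N or more each way, into the fence and down.
- magnifier: Bench magnifier: dark round foot 116 mm across with an upright post, fixed to the bench beside the stop end of the plate. Origin at the centre of the foot's underside.
- mag_post (a point): Point on the magnifier's vertical post axis, 130 mm above the bench, which turns with the swivel: its +x is the horizontal way the magnifier points (from the post towards the hinge), z is up.
- mag_swivel (a joint): Swivel of the magnifier about its vertical post (rad), growing anticlockwise seen from above, range -0.6 to 1.7. Stiff (about 0.2 N m); stays where it is left. At 0 the magnifier points along the foot's own +x.
- mag_tilt (a joint): Tilt of the lens about a horizontal hinge that lies 20 mm in front of the post axis, 130 mm above the bench (rad). 0: lens level, sticking out in front of the post; 1.57: lens standing upright above the hinge; 0.785 is 45 degrees. Stiff (about 0.32 N m); stays where it is left.
- mag_grip (a point): Grip point on the black rubber tab on the lens rim opposite the hinge, 150 mm from the hinge. The tab is 48 mm long (about 44 mm of it past the 112 mm white lens rim, 15 mm past this point), 18 mm wide (along y) and 10 mm thick (z). x points outward from the hinge along the tab, y along the hinge, z square to the lens.
- square: Bystander: small steel try square, 55 x 57 mm, 12 mm tall, lying on the end of the plate away from the stop.
- loupe: Bystander: black eye loupe, 34 mm across, 28 mm tall, on the bench near the plate.
- screwdriver: Bystander: small blue screwdriver, 106 mm long, lying on the bench in front of the plate.
- movement_holder: Bystander: round steel movement holder, 68 mm across, 22 mm tall, to the right of the plate.
- spring_bars: Bystander: small jar with a red cap, 36 mm across, 45 mm tall, to the right of the plate.
- watch: Bystander: wristwatch head on a grey round cushion 72 mm across, 36 mm tall, to the left.
- tweezers: Bystander: steel tweezers, 120 mm long, 10 mm tall, lying on the bench to the right of the plate.
Mind the look-alikes: they are no part of the job. Of the things like the bar, leave any that is white; of the rest the smaller one is meant.

How it is judged (in metres and radians):
On the way:
1. the magnifier points at the corner (within 30 mm to the side of it) and its lens is tipped to 45 degrees (within 6) (y of stop_face in the frame of mag_post between -0.03 and 0.03 m and x of stop_face in the frame of mag_post above 0.05 m and value of joint mag_tilt between 0.665 and 0.905 rad), for 0.2 s.
At the end, for the whole second after the job is handed in: Magnifier pointing within 30 mm of the corner, lens at 45 degrees within 6; bar flat on the plate, against fence and stop (within 2.5 mm, square within 2 degrees), held by the robot's steady push (over 5 N): over 4 N on the fence and over 9 N (weight included) on the plate (all of step 1 and x of bar in the frame of plate between 0.0435 and 0.0485 m and y of bar in the frame of stop_face between -0.0425 and -0.0375 m and z of bar in the frame of plate below 0.018 m and angle between bar's own z axis and vertical below 0.05 rad and angle between the y axis of bar and the y axis of plate, either way round below 0.036 rad and contact force between bar and fence above 4 N and contact force between bar and plate above 9 N and contact force between any of the fingers, the arm and bar above 5 N and linear speed of bar below 0.01 m/s); the arm keeps its last pose, push and grip.
It fails at once if another thing on the bench (square, loupe, screwdriver, movement holder, jar, watch or tweezers) is moved by more than 30 mm (distance of any of square, loupe, screwdriver, movement_holder, spring_bars, watch, tweezers from where it was at the start of the episode above 0.03 m).
It also fails if it takes over 61 s, if anything falls off the work surface, if the arm or the gripper's body presses on something with over 40 N, if the wrist force passes 120 N, or if a joint passes its speed limit or range.

## Working session

There is one attempt and no reset: what is moved stays moved. The work goes in short steps, Python scripts to look and compute and a shell command to move; the robot and the scene stay as the last step left them, time stands still between calls to the robot, and variables do not carry over. Pictures are saved under pics/ and viewed, at most 10 in all, crops included, and the job is handed in when it is done.

```bash
mkdir -p pics
cat > h.py <<'E'
import numpy as np,cv2
from workcell import get_obs,cams,ticket,boxes_of,ctrl
from scipy.spatial.transform import Rotation as Ro
def cam(n):
    o=get_obs(); c=cams.get_calibration(n); im,d=cams.get_image(n); K=np.array(c['mtx'])
    if n=='wrist':
        T=np.eye(4);T[:3,:3]=Ro.from_rotvec(o['orientation']).as_matrix();T[:3,3]=o['ee_pos'];M=T@np.array(c['mount'])
    else:
        R=np.array(c['R']);M=np.eye(4);M[:3,:3]=R.T;M[:3,3]=-R.T@np.array(c['t'])
    return im,d,K,M
def pts(d,K,M):
    v,u=np.mgrid[:d.shape[0],:d.shape[1]]
    P=np.stack([(u-K[0,2])/K[0,0]*d,(v-K[1,2])/K[1,1]*d,d],-1)
    W=P@M[:3,:3].T+M[:3,3]; W[d<=0]=np.nan; return W
def save(n,im): cv2.imwrite('pics/'+n+'.png',im[:,:,::-1])
E
python3 - <<'E'
from h import *
for n in ['scene','side']:
    im,d,K,M=cam(n); save(n+'0',im); W=pts(d,K,M)
    print(n,M[:3,3].round(),M[:3,2].round(2))
    for t in ['bar','stop','mag_grip','magnifier','fence','plate','square','loupe','screwdriver','movement_holder','spring_bars','watch','tweezers']:
        for b in boxes_of(n,t)[:4]:
            u,v=np.array(b['centre']).round().astype(int); print(t,round(b['score'],2),(u,v),W[min(v,399),min(u,639)].round())
print(ctrl.tcp_to_grasp)
E
```

```text
scene [1516.  418.  806.] [-0.78 -0.35 -0.52]
bar 0.89 (np.int64(297), np.int64(264)) [718. -24.  30.]
bar 0.73 (np.int64(325), np.int64(213)) [489. -41.  44.]
bar 0.42 (np.int64(294), np.int64(176)) [ 283. -250.   24.]
stop 0.49 (np.int64(336), np.int64(230)) [569.  28.  53.]
mag_grip 0.95 (np.int64(411), np.int64(195)) [534. 225. 193.]
magnifier 0.92 (np.int64(413), np.int64(220)) [373. 206.   4.]
magnifier 0.17 (np.int64(413), np.int64(198)) [536. 231. 187.]
fence 0.69 (np.int64(312), np.int64(232)) [585. -41.  39.]
plate 0.78 (np.int64(327), np.int64(224)) [503. -29.  16.]
screwdriver 0.69 (np.int64(267), np.int64(211)) [ 486. -250.   -0.]
screwdriver 0.58 (np.int64(316), np.int64(197)) [ 349. -135.   -1.]
movement_holder 0.55 (np.int64(197), np.int64(210)) [ 587. -449.   19.]
spring_bars 0.4 (np.int64(292), np.int64(209)) [ 468. -166.   16.]
watch 0.82 (np.int64(473), np.int64(230)) [387. 386.  23.]
tweezers 0.39 (np.int64(266), np.int64(212)) [ 499. -246.    5.]
side [ 106. -633.  714.] [ 0.39  0.65 -0.65]
bar 0.86 (np.int64(288), np.int64(315)) [ 271. -233.   25.]
bar 0.83 (np
[... 305 characters left out ...]
4(295), np.int64(120)) [524. 183. 227.]
square 0.73 (np.int64(352), np.int64(258)) [ 479. -176.   26.]
square 0.35 (np.int64(335), np.int64(233)) [483. -93.  39.]
square 0.28 (np.int64(293), np.int64(123)) [517. 184. 219.]
movement_holder 0.66 (np.int64(476), np.int64(334)) [ 584. -469.   18.]
movement_holder 0.32 (np.int64(332), np.int64(203)) [536.   3.  47.]
spring_bars 0.64 (np.int64(399), np.int64(380)) [ 377. -464.   44.]
spring_bars 0.61 (np.int64(291), np.int64(125)) [530. 223. 190.]
watch 0.51 (np.int64(227), np.int64(164)) [357. 363.  31.]
watch 0.22 (np.int64(376), np.int64(285)) [ 494. -256.   -1.]
tweezers 0.6 (np.int64(376), np.int64(284)) [ 496. -253.   -1.]
18.700000000000003
```

View pics/scene0.png

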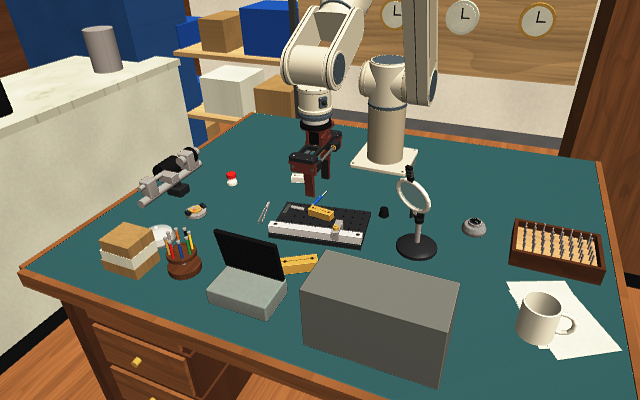

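View pics/side0.png

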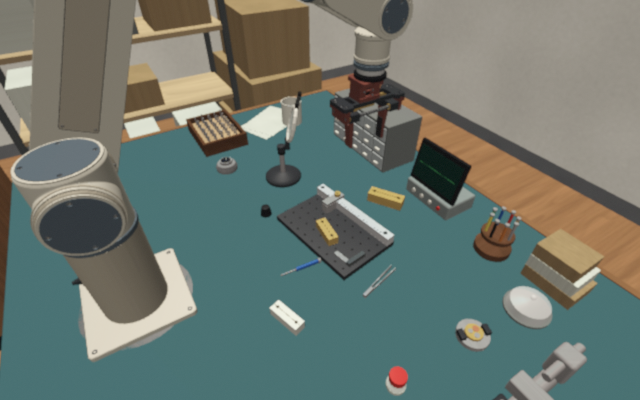

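Scene: brass bar on the plate at scene (322,212)/side (325,231), a second brass bar behind the fence at scene (297,264)/side (386,197), and a white one at side (287,316). The stop is at side (330,200) and the magnifier at side (288,150), its lens nearly upright. Next I'll measure the sizes and take a close crop.

Run:
```python
from h import *
im,d,K,M=cam('side'); W=pts(d,K,M)
S=cv2.resize(im[80:290,220:440],None,fx=2.7,fy=2.7,interpolation=cv2.INTER_CUBIC)
save('crop1',S)
hsv=cv2.cvtColor(im,cv2.COLOR_RGB2HSV)
br=((hsv[...,0]>14)&(hsv[...,0]<32)&(hsv[...,1]>110)&(hsv[...,2]>70)&(W[...,2]>10)&(W[...,2]<60)&(abs(W[...,0]-580)<200)&(abs(W[...,1])<150)).astype(np.uint8)
n,l,st,c=cv2.connectedComponentsWithStats(br)
for i in range(1,n):
    if st[i,4]>25:
        p=W[l==i]; zt=np.percentile(p[:,2],90); t=p[p[:,2]>zt-6]
        r=cv2.minAreaRect(t[:,:2].astype(np.float32)); print(c[i].round(),st[i,4],'ztop',zt.round(1),r)
# magnifier cloud
m=(W[...,2]>50)&(abs(W[...,0]-530)<110)&(abs(W[...,1]-200)<120)
m[:,340:]=0
q=W[m]; print(len(q)); 
for z in range(50,320,15):
    s=q[(q[:,2]>=z)&(q[:,2]<z+15)]
    if len(s): print(z,len(s),s.mean(0).round(),s.min(0).round(),s.max(0).round())
f=W[(W[...,2]>8)&(W[...,2]<30)&(abs(W[...,0]-530)<110)&(abs(W[...,1]-230)<80)]; print('foot',f.min(0),f.max(0))
```

```text
[386. 197.] 430 ztop 31.9 ((701.6825561523438, -35.13963317871094), (37.96995544433594, 102.91773223876953), 32.535011291503906)
[327. 231.] 321 ztop 40.8 ((471.86962890625, -68.93916320800781), (80.9501953125, 27.014543533325195), 83.6263427734375)
532
50 17 [497. 236.  57.] [492. 233.  50.] [504. 241.  62.]
65 22 [498. 235.  72.] [492. 231.  65.] [506. 241.  79.]
80 20 [498. 234.  88.] [490. 228.  80.] [509. 244.  94.]
95 34 [498. 232. 103.] [489. 223.  95.] [512. 242. 110.]
110 66 [502. 233. 118.] [488. 217. 110.] [518. 252. 125.]
125 26 [515. 229. 133.] [507. 216. 126.] [524. 250. 139.]
140 22 [520. 231. 150.] [505. 193. 141.] [531. 255. 155.]
155 32 [524. 227. 162.] [505. 182. 155.] [543. 267. 170.]
170 40 [524. 216. 177.] [502. 175. 170.] [549. 270. 185.]
185 49 [527. 214. 193.] [504. 173. 185.] [554. 273. 200.]
200 43 [529. 206. 208.] [510. 173. 201.] [555. 267. 214.]
215 39 [531. 201. 222.] [516. 176. 215.] [556. 259. 230.]
230 46 [537. 203. 238.] [526. 185. 230.] [552. 247. 244.]
245 24 [546. 211. 252.] [539. 206. 245.] [552. 225. 260.]
260 25 [550. 210. 268.] [544. 204. 261.] [556. 223. 275.]
275 27 [555. 209. 283.] [549. 203. 275.] [564. 222. 289.]
foot [443.44674005 181.45541034   8.28240094] [557.37331025 294.84365322  29.65511308]
```

View pics/crop1.png

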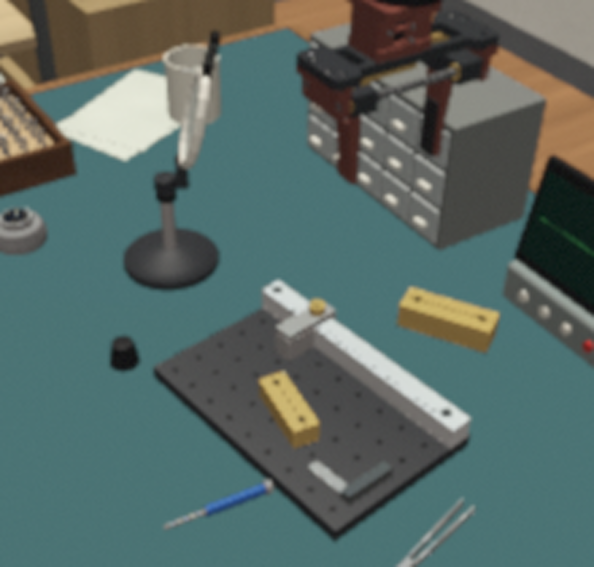

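The crop shows the plain brass bar on the plate at crop (288,407). It is 81x27 mm, against 103x38 mm for the one beyond the fence at (447,318), so it is the right one. Next, the fence, stop and plate pose from the wrist camera.

Run:
```python
from h import *
im,d,K,M=cam('wrist'); save('w0',im); print(M.round(3))
W=pts(d,K,M)
for (u,v) in [(320,200),(100,100),(540,100),(100,350),(540,350)]: print(u,v,W[v,u].round())
for t in ['bar','stop','fence','square','mag_grip']:
    for b in boxes_of('wrist',t)[:3]:
        u,v=np.array(b['centre']).round().astype(int); print(t,round(b['score'],2),(u,v),W[v,u].round())
```

```text
[[ 1.00000e+00  1.00000e-03  1.00000e-03  6.24014e+02]
 [ 1.00000e-03 -9.69000e-01 -2.46000e-01  6.67020e+01]
 [ 0.00000e+00  2.46000e-01 -9.69000e-01  3.85017e+02]
 [ 0.00000e+00  0.00000e+00  0.00000e+00  1.00000e+00]]
320 200 [620. -26.   1.]
100 100 [365.  93.  -0.]
540 100 [847.  90.  44.]
100 350 [576.  19. 327.]
540 350 [670.  20. 327.]
bar 0.77 (np.int64(387), np.int64(200)) [697. -19.  32.]
bar 0.59 (np.int64(196), np.int64(230)) [478. -53.  39.]
stop 0.92 (np.int64(250), np.int64(167)) [547.  22.  51.]
fence 0.62 (np.int64(274), np.int64(200)) [569. -16.  41.]
```

View pics/w0.png

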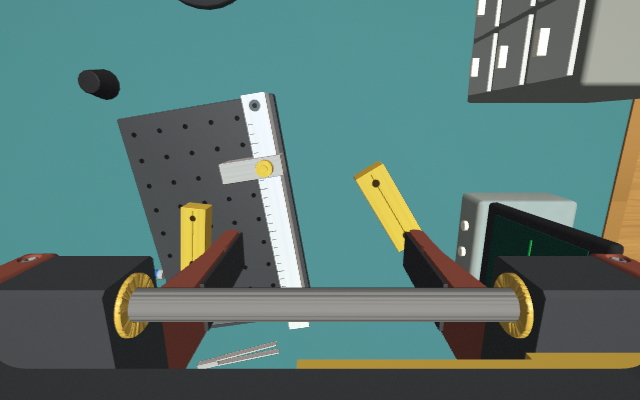

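The wrist view shows plate, fence (x≈570), the stop's block at (250,170) and the bar at (196,230). Now I fit the fence and stop from the depth cloud.

```bash
cat > fit.py <<'E'
from h import *
def fence(W,im):
    m=(abs(W[...,2]-42)<4)&(abs(W[...,0]-565)<60)&(W[...,1]>-180)&(W[...,1]<180)&(im.min(2)>150)
    p=W[m]; return cv2.minAreaRect(p[:,:2].astype(np.float32)),len(p),p[:,2].mean()
def rect(p): return cv2.minAreaRect(p[:,:2].astype(np.float32))
E
python3 - <<'E'
from fit import *
for n in ['wrist','side','scene']:
    im,d,K,M=cam(n);W=pts(d,K,M); print(n,'fence',fence(W,im))
    pm=(abs(W[...,2]-16)<4)&(abs(W[...,0]-500)<170)&(abs(W[...,1])<220)&(im.max(2)<110)
    l,_,st,_=None,0,0,0
    nn,lab,st,c=cv2.connectedComponentsWithStats(pm.astype(np.uint8)); i=1+st[1:,4].argmax(); print('plate',rect(W[lab==i]),W[lab==i][:,2].mean())
    if n!='scene':
        r=fence(W,im)[0]; (w,h),a=r[1],r[2]; yaw=np.radians(a if h>w else a-90); 
        ex=np.array([np.cos(yaw),np.sin(yaw)]);ey=np.array([-ex[1],ex[0]])
        o=np.array(r[0]); q=(W[...,:2]-o); X=q@ex;Y=q@ey
        s=(X<-16)&(X>-55)&(abs(Y)<130)&(W[...,2]>36)&(W[...,2]<60)
        hsv=cv2.cvtColor(im,cv2.COLOR_RGB2HSV); s1=s&(hsv[...,1]<80)
        print('yaw',np.degrees(yaw),'stop X',np.nanpercentile(X[s1],[1,99]),'Y',np.nanpercentile(Y[s1],[1,5,50,95,99]),'z',np.nanpercentile(W[s1][:,2],[5,95]),s1.sum())
        b=(hsv[...,1]>110)&(X<-13)&(X>-150)&(abs(Y)<140)&(W[...,2]>35)&(W[...,2]<48)
        print('bar',rect(W[b]),b.sum())
E
```

```text
wrist fence (((556.0311889648438, -43.86566162109375), (58.44490432739258, 279.7123718261719), 8.936882019042969), 3937, np.float64(42.26625642136693))
plate ((479.05078125, -32.73924255371094), (144.3719940185547, 233.33248901367188), 9.081811904907227) 16.24313025903692
yaw 8.936882019042969 stop X [-31.2670083  -16.07181573] Y [52.91796658 53.94994153 64.29382543 74.43806373 74.66539429] z [49.48452893 52.63827822] 314
bar ((472.8302917480469, -64.23417663574219), (78.3090591430664, 28.299772262573242), 83.88021850585938) 1377
side fence (((573.3377685546875, -43.018829345703125), (28.03073501586914, 277.8640441894531), 8.86889934539795), 560, np.float64(41.42740258680339))
plate ((498.39990234375, -55.17897033691406), (177.4944610595703, 283.13720703125), 9.197432518005371) 15.48091057766737
yaw 8.86889934539795 stop X [-49.21771668 -17.44151155] Y [50.95212467 51.4661624  57.68447515 71.80473992 73.53794621] z [37.18037878 52.13600159] 108
bar ((472.3211669921875, -68.53233337402344), (81.23824310302734, 26.836071014404297), 83.24491882324219) 230
scene fence (((572.6912231445312, -40.01194763183594), (31.094871520996094, 280.46075439453125), 8.85874080657959), 453, np.float64(42.595823966065105))
plate ((475.65087890625, -54.846405029296875), (136.8573455810547, 283.315673828125), 7.483338832855225) 16.72744567218283
```

Run:
```python
from fit import *
A=[]
for n in ['side','scene']:
    im,d,K,M=cam(n);W=pts(d,K,M)
    m=(W[...,2]>55)&(W[...,2]<300)&(abs(W[...,0]-530)<80)&(abs(W[...,1]-220)<80)
    W2=W[m];br=im[m].min(1); 
    t=W2[W2[:,2]>252]; print(n,'tab',len(t),t.mean(0).round(1),t.min(0).round(1),t.max(0).round(1))
    po=W2[(W2[:,2]<105)]; print('post',po.mean(0).round(1),po.min(0).round(),po.max(0).round())
    f=W[(W[...,2]>3)&(W[...,2]<40)&(abs(W[...,0]-500)<75)&(abs(W[...,1]-237)<75)];print('foot',((f.min(0)+f.max(0))/2).round(1),(f.max(0)-f.min(0)).round())
    r=W2[(W2[:,2]>150)&(W2[:,2]<250)&(br>130)]; c=np.median(r,0); 
    for _ in range(4):
        u,s,v=np.linalg.svd(r-r.mean(0)); dist=(r-r.mean(0))@v[2]; r=r[abs(dist)<max(4,1.5*dist.std())]
    nrm=v[2]*np.sign(v[2][0]); print('rim',len(r),r.mean(0).round(1),nrm.round(3),'psi',np.degrees(np.arctan2(nrm[1],nrm[0])),'tilt',np.degrees(np.arcsin(np.hypot(nrm[0],nrm[1]))))
```

```text
side tab 63 [551.5 209.4 272.2] [542.6 202.7 252.1] [563.4 222.5 289.2]
post [497.8 234.7  82.2] [489. 227.  56.] [510. 243. 104.]
foot [500.2 238.4  21.1] [115. 116.  36.]
rim 170 [532.1 221.3 200. ] [ 0.866 -0.419 -0.272] psi -25.83382590182508 tilt 74.19094681720418
scene tab 107 [558.4 220.3 273.5] [550.6 208.1 252.2] [566.8 230.4 291.1]
post [506.8 247.1  80.8] [497. 236.  56.] [514. 257. 105.]
foot [499.6 235.8  20.5] [149. 146.  35.]
rim 191 [540.2 233.2 197.7] [ 0.868 -0.417 -0.268] psi -25.65941570355188 tilt 74.45808229449469
```

```bash
python3 -m creep '[0,0,0.04,0.12,0,0,0.08,0.24,-0.01,0.03,0.107,0.36,-0.02,0.065,0.107,0.48,-0.03,0.10,0.107,0.60,-0.04,0.135,0.107,0.72,-0.05,0.165,0.107,0.84,-0.06,0.19,0.107,0.96,-0.069,0.213,0.107,1.08,-0.069,0.213,0.107,1.122]' 0.7
python3 -m creep '[0,0,0,0,0,0,0,0]'
python3 - <<'E'
from fit import *
im,d,K,M=cam('wrist');W=pts(d,K,M);save('w1',im)
m=(W[...,2]>250)&(W[...,2]<296)&(abs(W[...,0]-556)<50)&(abs(W[...,1]-213)<50)
t=W[m];print(m.sum(),np.argwhere(m).mean(0),t.mean(0).round(1),t.min(0).round(1),t.max(0).round(1)); hi=t[t[:,2]>283]; print(len(hi),rect(hi) if len(hi)>3 else 0)
E
```

```text
t: 2.83
ee_pos: [554.4, 216.6, 329.7]
orientation: [-0.684, -3.065, -0.002]
ft_force: [0.7, -0.4, 0.2]
width: 61.3
grasp_force: 0.0
t: 3.0
ee_pos: [555.9, 213.1, 329.7]
orientation: [0.701, 3.062, -0.0]
ft_force: [0.4, 1.0, -0.5]
width: 61.3
grasp_force: 0.0
1034 [212.64990329 327.96324952] [551.2 218.6 276.7] [540.3 206.3 250.2] [564.4 229.6 291.4]
451 ((556.3174438476562, 216.0174102783203), (17.929706573486328, 11.485934257507324), 65.24092864990234)
```

View pics/w1.png

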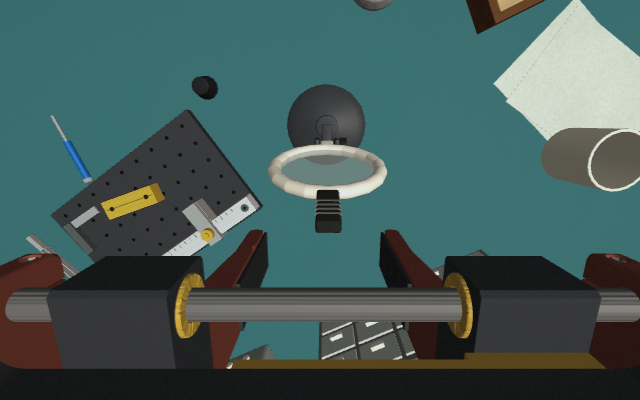

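The tab is at (328,212), centred between the open fingers, and the lens ring sits behind it. Descend and grip.

```bash
python3 -m creep '[-0.003,0.004,-0.02,0,-0.003,0.004,-0.045,0,-0.003,0.004,-0.074,0,-0.003,0.004,-0.074,0,-0.003,0.004,-0.074,0]'
python3 -m creep '[0,0,0,0,0,0,0,0,0,0,0,0,0,0,0,0,0,0,0,0,0,0,0,0]' 0
python3 - <<'E'
import numpy as np
post=np.array([501.5,239]);cor=np.array([552.5,7.8]); v=cor-post
psi1=np.arctan2(v[1],v[0]); psi0=np.radians(-25.7)
def g(t,p): r=20+150*np.cos(t); return np.r_[post+r*np.array([np.cos(p),np.sin(p)]),130+150*np.sin(t)]
t0,t1=np.radians(74.3),np.radians(45); g0=g(t0,psi0)
print(np.degrees(psi1),g0)
N=12
for i in range(1,N+1):
    s=i/N; print(i,((g(t0+(t1-t0)*s,psi0+(psi1-psi0)*s)-g0)/1000).round(3),round((psi1-psi0)*s,3))
E
```

```text
t: 3.47
ee_pos: [552.5, 216.0, 254.7]
orientation: [-0.702, -3.059, 0.003]
ft_force: [0.9, -0.0, 0.7]
width: 61.6
grasp_force: 0.0
t: 3.97
ee_pos: [553.2, 217.1, 256.2]
orientation: [0.699, 3.062, 0.001]
ft_force: [-0.5, 0.4, 0.3]
width: 24.5
grasp_force: 0.0
-77.56043798115346 [556.096317   212.72456705 274.40376196]
1 [ 0.003 -0.007 -0.002] -0.075
2 [ 0.005 -0.015 -0.004] -0.151
3 [ 0.007 -0.023 -0.006] -0.226
4 [ 0.007 -0.031 -0.009] -0.302
5 [ 0.007 -0.04  -0.012] -0.377
6 [ 0.005 -0.049 -0.015] -0.453
7 [ 0.002 -0.058 -0.018] -0.528
8 [-0.002 -0.066 -0.022] -0.603
9 [-0.007 -0.075 -0.026] -0.679
10 [-0.013 -0.083 -0.03 ] -0.754
11 [-0.02  -0.09  -0.034] -0.83
12 [-0.027 -0.097 -0.038] -0.905
```

```bash
python3 -m creep '[0,0,0,0,0,0,0,0,0,0,0,0,0,0,0,0]' 0
python3 -m creep '[0.003,-0.007,-0.002,-0.075,0.005,-0.015,-0.004,-0.15,0.007,-0.023,-0.006,-0.225,0.007,-0.031,-0.009,-0.30,0.007,-0.04,-0.012,-0.375,0.005,-0.049,-0.015,-0.45,0.005,-0.049,-0.015,-0.45]'
python3 -m creep '[-0.003,-0.009,-0.003,-0.075,-0.007,-0.017,-0.007,-0.15,-0.012,-0.026,-0.011,-0.225,-0.018,-0.034,-0.015,-0.30,-0.025,-0.041,-0.019,-0.375,-0.032,-0.048,-0.023,-0.455,-0.032,-0.048,-0.023,-0.455,-0.032,-0.048,-0.023,-0.455]'
cat > mag.py <<'E'
from fit import *
for n in ['side','scene']:
    im,d,K,M=cam(n);W=pts(d,K,M)
    m=(W[...,2]>135)&(W[...,2]<218)&(abs(W[...,0]-520)<80)&(abs(W[...,1]-180)<75)&(im.min(2)>130)
    r=W[m]; r=r[abs(r-np.median(r,0)).max(1)<70]
    for _ in range(5):
        c=r.mean(0);u,s,v=np.linalg.svd(r-c); q=(r-c)@v[2]; r=r[abs(q)<max(4,2*q.std())]
    nr=v[2]*np.sign(v[2][2]); print(n,len(r),c.round(1),nr.round(3),'psi',np.degrees(np.arctan2(-nr[1],-nr[0])).round(1),'tilt',np.degrees(np.arccos(nr[2])).round(1))
    save('mag_'+n+str(int(get_obs()['t']*10)),im)
E
python3 mag.py; ls pics
```

```text
t: 4.3
ee_pos: [553.3, 217.5, 256.0]
orientation: [0.699, 3.062, 0.002]
ft_force: [0.1, 1.8, 1.0]
width: 18.1
grasp_force: 30.0
t: 4.88
ee_pos: [558.7, 167.5, 241.3]
orientation: [1.371, 2.825, 0.003]
ft_force: [2.0, 2.1, 3.1]
width: 17.6
grasp_force: 30.0
t: 5.55
ee_pos: [526.4, 119.3, 218.3]
orientation: [1.966, 2.448, -0.0]
ft_force: [1.8, -4.1, 5.7]
width: 17.4
grasp_force: 30.0
side 66 [487.8 153.7 197.9] [-0.076  0.751  0.656] psi -84.2 tilt 49.0
scene 546 [517.6 185.2 180. ] [-0.144  0.709  0.69 ] psi -78.5 tilt 46.4
crop1.png
mag_scene56.png
mag_side56.png
scene0.png
side0.png
w0.png
w1.png
```

```bash
python3 -m creep '[0,0,0,0,0,0,0,0,0,0,0,0,0,0,0,0,0,0,0.015,0,0,0,0.035,0,0,0,0.06,0,0,0,0.08,0,0,-0.02,0.08,0]' 0.7
python3 -m creep '[-0.01,-0.03,0,-0.1,-0.02,-0.065,0,-0.2,-0.03,-0.10,0,-0.3,-0.04,-0.135,0,-0.324,-0.054,-0.166,-0.04,-0.324,-0.054,-0.166,-0.08,-0.324,-0.054,-0.166,-0.12,-0.324,-0.054,-0.166,-0.16,-0.324,-0.054,-0.166,-0.183,-0.324,-0.054,-0.166,-0.183,-0.324]' 0.8
python3 mag.py
python3 - <<'E'
from fit import *
im,d,K,M=cam('wrist');W=pts(d,K,M);save('w2',im)
hsv=cv2.cvtColor(im,cv2.COLOR_RGB2HSV)
b=(hsv[...,1]>110)&(hsv[...,0]>14)&(hsv[...,0]<32)&(W[...,2]>36)&(W[...,2]<45)&(abs(W[...,0]-472)<60)&(abs(W[...,1]+67)<70)
print(b.sum(),rect(W[b]),W[b].mean(0),get_obs()['ee_pos'])
E
```

```text
t: 6.4
ee_pos: [528.1, 102.3, 301.7]
orientation: [1.962, 2.449, 0.009]
ft_force: [0.6, 0.5, 0.2]
width: 61.2
grasp_force: 0.0
t: 7.23
ee_pos: [467.9, -65.3, 109.9]
orientation: [-2.331, -2.094, 0.01]
ft_force: [-0.8, -0.0, -0.8]
width: 70.1
grasp_force: 0.0
side 67 [487.7 153.1 198.5] [-0.083  0.75   0.656] psi -83.7 tilt 49.0
scene 540 [517.4 185.2 179.7] [-0.147  0.705  0.694] psi -78.2 tilt 46.1
3533 ((472.2900695800781, -65.2498550415039), (79.59618377685547, 28.001914978027344), 83.8740234375) [472.40342141 -63.61390634  40.28620091] [472.77082827 -65.93033918 115.64166155]
```

View pics/w2.png

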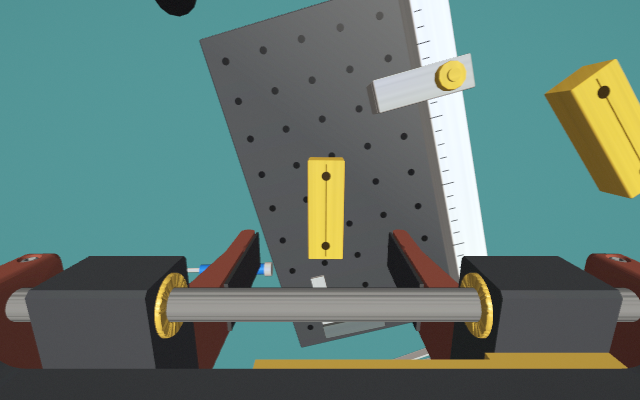

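The bar sits at (326,208) between the fingers and is aligned with them, and the magnifier stayed put. I remeasure stop and fence from this closer view, then grip.

```bash
python3 - <<'E'
from fit import *
im,d,K,M=cam('wrist');W=pts(d,K,M)
a=np.radians(8.95);ex=np.array([np.cos(a),np.sin(a)]);ey=np.array([-ex[1],ex[0]])
X=W[...,:2]@ex;Y=W[...,:2]@ey;z=W[...,2]
s=(z>18)&(z<60)&(X>505)&(X<543)&(Y>-100)&(Y<-30); print('stop',s.sum(),[np.percentile(q[s],[1,5,50,95,99]).round(1) for q in (X,Y,z)])
f=(abs(z-42)<2)&(im.min(2)>170)&(X>535)&(X<590); 
for y in range(-190,-80,20):
    g=f&(abs(Y-y)<8); print(y,np.percentile(X[g],[1,99]).round(1) if g.sum()>20 else None)
E
python3 -m creep '[0,0,-0.03,0,0,0,-0.06,0,0,0,-0.08,0,0,0,-0.094,0,0,0,-0.094,0,0,0,-0.094,0]' 0.65
python3 -m creep '[0,0,0,0,0,0,0,0,0,0,0,0,0,0,0,0,0,0,0,0,0,0,0,0,0,0,0,0]' 0
```

```text
stop 1889 [array([510.3, 510.4, 524.7, 541.2, 542.6]), array([-77. , -76. , -65.9, -56.1, -52.8]), array([18.2, 27.8, 51.4, 52.6, 53.1])]
-190 [546.9 570.7]
-170 [547.  570.8]
-150 [546.9 570.9]
-130 [546.8 570.9]
-110 [546.9 571.1]
-90 [546.8 570.8]
t: 7.93
ee_pos: [473.1, -66.1, 21.9]
orientation: [2.336, 2.099, 0.002]
ft_force: [0.1, -0.6, 0.5]
width: 57.0
grasp_force: 0.0
t: 8.52
ee_pos: [472.4, -66.0, 21.3]
orientation: [2.336, 2.099, 0.001]
ft_force: [-0.8, 0.5, 7.5]
width: 27.6
grasp_force: 30.0
```

```bash
python3 -m creep '[0.008,0.004,0,0.04,0.016,0.008,0,0.08,0.024,0.012,0,0.12,0.032,0.016,0,0.16,0.040,0.020,0,0.20,0.048,0.023,0,0.24,0.054,0.0255,0,0.263,0.054,0.0255,0,0.263,0.054,0.0255,0,0.263]'
python3 -m creep '[-0.0003,0.002,0,0,-0.0006,0.004,0,0,-0.0008,0.005,0,0,-0.001,0.006,0,0,-0.0011,0.007,0,0,-0.0011,0.007,0,0]'
```

```text
t: 9.27
ee_pos: [527.4, -40.4, 21.3]
orientation: [2.041, 2.386, 0.003]
ft_force: [2.0, 0.7, 5.2]
width: 27.6
grasp_force: 30.0
t: 9.77
ee_pos: [526.0, -35.8, 21.3]
orientation: [2.039, 2.385, -0.0]
ft_force: [1.5, -16.3, 3.5]
width: 27.8
grasp_force: 30.0
```

```bash
python3 -m creep '[0,0,0,0,0,0,0,0,0,0,0,0,0,0,0,0,0,0,0.01,0,0,0,0.025,0,0,0,0.04,0,0,0,0.05,0,0,0,0.05,0]' 0.38
python3 -m creep '[-0.02,-0.003,0,0,-0.0395,-0.0062,0,0,-0.0395,-0.0062,0,0,-0.0395,-0.0062,0,0,-0.0395,-0.0062,0,0,-0.0395,-0.0062,-0.02,0,-0.0395,-0.0062,-0.035,0,-0.0395,-0.0062,-0.046,0,-0.0395,-0.0062,-0.046,0]' 0
python3 - <<'E'
from fit import *
im,d,K,M=cam('wrist');W=pts(d,K,M);save('w3',im)
hsv=cv2.cvtColor(im,cv2.COLOR_RGB2HSV)
b=(hsv[...,1]>110)&(hsv[...,0]>14)&(hsv[...,0]<32)&(W[...,2]>37)&(W[...,2]<44)&(abs(W[...,0]-526)<60)&(abs(W[...,1]+36)<60)
print(b.sum(),rect(W[b]))
E
```

```text
t: 10.52
ee_pos: [526.3, -33.4, 73.0]
orientation: [2.039, 2.386, 0.003]
ft_force: [0.3, -1.1, -0.8]
width: 33.7
grasp_force: 0.0
t: 11.27
ee_pos: [485.0, -39.5, 22.8]
orientation: [-2.04, -2.386, 0.002]
ft_force: [-1.2, -0.7, -0.1]
width: 0.4
grasp_force: 0.0
3900 ((521.8466796875, -15.448051452636719), (28.55292320251465, 39.129356384277344), 8.126731872558594)
```

View pics/w3.png

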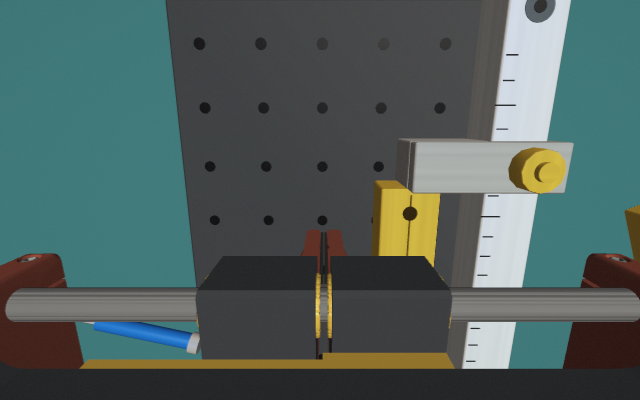

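The bar's end is at the stop near (408,185) and the shut fingers stand beside it. Now I push towards the fence.

```bash
python3 -m creep '[0.005,0.0008,0,0,0.01,0.0016,0,0,0.014,0.0022,0,0,0.018,0.0028,0,0,0.022,0.0034,0,0,0.025,0.0039,0,0,0.028,0.0044,0,0,0.028,0.0044,0,0]'
```

```text
t: 11.98
ee_pos: [514.2, -35.2, 24.8]
orientation: [2.041, 2.387, 0.001]
ft_force: [-0.3, 0.8, -0.5]
width: 0.2
grasp_force: 0.0
```

```bash
python3 -m creep '[0.001,0.0002,0,0,0.002,0.0003,0,0,0.003,0.0005,0,0,0.003,0.0005,0,0,0.003,0.0005,0,0]'
```

```text
t: 12.4
ee_pos: [516.4, -34.8, 24.6]
orientation: [2.042, 2.388, 0.0]
ft_force: [-0.4, -0.8, 0.4]
width: -0.1
grasp_force: 0.2
```

```bash
python3 -m creep '[0.001,0.0002,0,0,0.002,0.0003,0,0,0.003,0.0005,0,0,0.004,0.0006,0,0,0.004,0.0006,0,0]'; python3 -m creep '[0.001,0.0002,0,0,0.002,0.0003,0,0,0.003,0.0005,0,0,0.003,0.0005,0,0]'
python3 - <<'E'
from fit import *
im,d,K,M=cam('wrist');save('w4',im);W=pts(d,K,M)
a=np.radians(8.95);ex=np.array([np.cos(a),np.sin(a)]);ey=np.array([-ex[1],ex[0]])
X=W[...,:2]@ex;Y=W[...,:2]@ey
hsv=cv2.cvtColor(im,cv2.COLOR_RGB2HSV)
b=(hsv[...,1]>110)&(hsv[...,0]>14)&(hsv[...,0]<32)&(W[...,2]>38)&(W[...,2]<43)&(X<555)&(X>480)&(Y<-60)
print(np.percentile(X[b],[1,99]),np.percentile(Y[b],99),rect(W[b])[2], get_obs()['ee_pos']@np.r_[ex,0])
E
```

```text
t: 12.82
ee_pos: [520.7, -34.2, 24.7]
orientation: [2.041, 2.388, 0.0]
ft_force: [-0.0, -0.9, 0.6]
width: 0.4
grasp_force: 0.1
t: 13.15
ee_pos: [521.5, -33.7, 24.4]
orientation: [-2.039, -2.386, 0.004]
ft_force: [-5.9, -1.2, 2.6]
width: 0.1
grasp_force: 3.0
[518.67307182 545.88595645] -79.58252365556959 9.718602180480957 509.9494514825905
```

Run:
```python
import cv2
i=cv2.imread('pics/w4.png');cv2.imwrite('pics/c4.png',cv2.resize(i[120:280,300:520],None,fx=3.5,fy=3.5,interpolation=cv2.INTER_CUBIC))
```

```text
(no output)
```

View pics/c4.png

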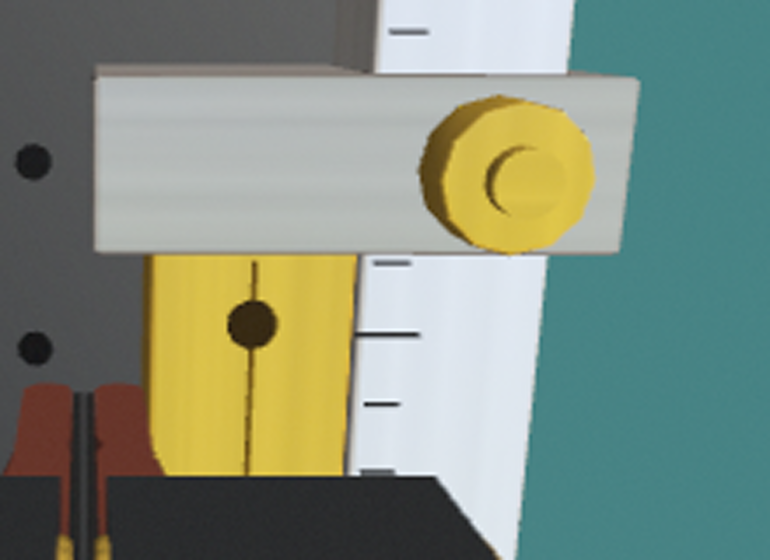

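The bar is flush with the fence; its end is hidden under the stop's bridge (crop 250,250). I build up the diagonal push with a slight component towards the stop.

```bash
python3 -m creep '[0.001,0.0003,0,0,0.0015,0.001,-0.0005,0,0.002,0.0015,-0.001,0,0.0025,0.0018,-0.0015,0,0.003,0.0018,-0.002,0,0.003,0.0018,-0.002,0,0.003,0.0018,-0.002,0]'
```

```text
t: 13.78
ee_pos: [521.1, -31.8, 21.7]
orientation: [-2.036, -2.382, 0.01]
ft_force: [-13.1, -2.0, 6.1]
width: 0.2
grasp_force: 6.6
```

```bash
python3 -m creep '[0.001,0.0002,0,0,0.002,0.0003,0,0,0.003,0.0005,0,0,0.004,0.0006,-0.0005,0,0.005,0.0008,-0.001,0,0.005,0.0008,-0.0015,0,0.005,0.0008,-0.0015,0,0.005,0.0008,-0.0015,0]'
```

```text
t: 14.45
ee_pos: [520.8, -30.9, 19.2]
orientation: [-2.031, -2.376, 0.02]
ft_force: [-24.6, -2.7, 12.8]
width: 0.3
grasp_force: 12.6
```

```bash
python3 -m creep '[0,0,0,0,0,0,0,0,0,0,0,0,0,0,0,0,0,0,0,0,0,0,0,0,0,0,0,0,0,0,0,0,0,0,0,0,0,0,0,0]'
python3 mag.py
python3 - <<'E'
from fit import *
a=np.radians(8.95);ex=np.array([np.cos(a),np.sin(a)]);ey=np.array([-ex[1],ex[0]])
for n in ['side','scene','wrist']:
    im,d,K,M=cam(n);W=pts(d,K,M);X=W[...,:2]@ex;Y=W[...,:2]@ey;save('f_'+n,im)
    hsv=cv2.cvtColor(im,cv2.COLOR_RGB2HSV)
    b=(hsv[...,1]>110)&(hsv[...,0]>14)&(hsv[...,0]<32)&(W[...,2]>37)&(W[...,2]<44)&(X<550)&(X>500)&(Y<-60)&(Y>-180)
    if b.sum()>5: print(n,b.sum(),np.percentile(X[b],[1,99]).round(1),np.percentile(Y[b],[1,99]).round(1),np.percentile(W[b][:,2],[5,95]).round(1))
    st=(hsv[...,1]<60)&(X<540)&(X>505)&(Y>-90)&(Y<-40)&(W[...,2]>30)&(W[...,2]<58); print('stopY',np.percentile(Y[st],[1,99]).round(1) if st.sum()>5 else 0)
im=cv2.imread('pics/f_side.png');cv2.imwrite('pics/f_c.png',cv2.resize(im[80:280,230:430],None,fx=3,fy=3,interpolation=cv2.INTER_CUBIC))
E
```

```text
t: 15.28
ee_pos: [520.8, -30.9, 19.2]
orientation: [-2.031, -2.376, 0.02]
ft_force: [-24.8, -3.5, 11.3]
width: 0.1
grasp_force: 12.6
side 64 [487.4 153.6 197.8] [-0.083  0.754  0.651] psi -83.7 tilt 49.4
scene 547 [517.5 185.1 180. ] [-0.145  0.705  0.694] psi -78.4 tilt 46.1
side 109 [517.6 544. ] [-160.1 -110. ] [37.9 41.4]
stopY [-80.1 -67.4]
scene 120 [518.9 546. ] [-153.9  -80.5] [38.8 43.3]
stopY [-74.3 -53.3]
wrist 3184 [518.6 545.9] [-105.9  -79.8] [39.3 41.3]
stopY [-76.4 -55. ]
```

View pics/f_c.png

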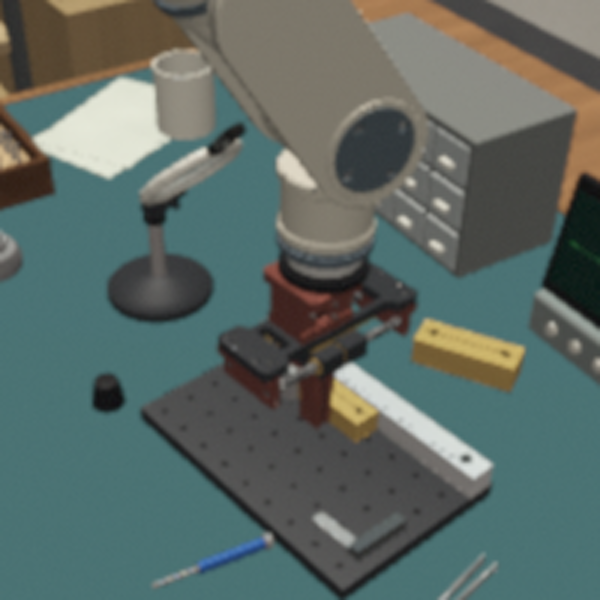

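The picture shows the bar in the corner with the fingers pushing at crop (315,400). The lens is tipped to about 46° and points at the corner, and the other things are unmoved. The push is steady at 25 N into the fence and 11–13 N down, so I hand in.

```bash
python3 -c "
from workcell import ticket
print(ticket.close_job())"
```

```text
the job is handed in; nothing more can be done
None
```

The job is handed in, but no verdict came back. By my last measurements the magnifier points at the corner with its lens at about 46°. The bar is seated against fence and stop, held by a steady push of about 25 N into the fence and 11–13 N down. The last picture shows nothing else disturbed.

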